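Clear clay offcuts into the scrap drawer

TASK

Clear the trimming board: with closed fingers, sweep the three flat clay offcuts along the board and off its open end so that they drop into the scrap drawer standing open there, and then push the drawer fully home under the board. Only push the offcuts, do not pick them up or lift them. Leave the wooden knife lying and the brass tube standing on the board, and everything else on the table, where they are.

Things in the scene. Friction and masses are not known exactly. Their poses are not given: they have to be found in the camera images.
- trimming_board: Fixed wooden board, 200 (x) x 320 (y) mm, on short legs, flat top 102 mm above the table. Origin: below its centre, at table height. +y points along it to its open end, roughly to the robot's left (turned a few degrees at most); +x is the far side. Lips 8 mm wide and high stand on both long sides (inner faces at x = -92 and +92 mm) and the closed end (inner face at y = -152 mm).
- board_open_end (a point): Middle of the top edge of the board's open end, 160 mm along +y from its origin, 102 mm above the table; axes as the board's. The top stops here with no lip, and the drawer stands out below.
- scrap_drawer (a joint): Opening of the scrap drawer in m: 0 fully home, about 0.12 to 0.14 at the start (stop at 0.145). It slides along the board's y axis, outward to +y, with about 1.5 N of friction, and stays where it is left.
- drawer_front (a point): Middle of the outer face of the drawer's front, 65 mm above the table; moves with the drawer, axes as the board's. The front is 180 mm wide, 10 mm thick, from 23 to 90 mm above the table, but only up to 78 mm in the 52 mm wide finger scoop at its middle. Fully home this face lies 164 mm from the board's origin, 4 mm proud of the board's end.
- drawer_floor (a point): Centre of the drawer's inner floor, 26 mm above the table; moves with the drawer, axes as the board's. Inside, the drawer measures 170 (x) x 170 (y) mm; side walls reach 90 mm above the table. The board's underside is 92 mm above the table, so an offcut may lie or lean in the drawer in any way and still pass under it.
- clay_offcut_1: Flat leather-hard clay offcut, dark brown, rigid, 27 x 64 x 10 mm (long along its own y), 40 g, lying loose on the board's top at any angle; one of three alike. Origin: centre of its underside.
- clay_offcut_2: Flat leather-hard clay offcut, dark brown, rigid, 27 x 64 x 10 mm (long along its own y), 40 g, lying loose on the board's top at any angle; one of three alike. Origin: centre of its underside.
- clay_offcut_3: Flat leather-hard clay offcut, dark brown, rigid, 27 x 64 x 10 mm (long along its own y), 40 g, lying loose on the board's top at any angle; one of three alike. Origin: centre of its underside.
- wooden_knife: Flat pointed wooden modelling knife, 20 x 86 x 6 mm (long along its own y), lying on the board along the far long lip. Not to be moved. Origin: centre of its underside.
- brass_tube: Short brass tube (hole cutter), 13 mm diameter, 29 mm tall, standing upright on the far side of the board. Not to be moved or knocked over. Origin: centre of its foot.
- tape_roll_loose: Roll of tan tape, 102 mm diameter, 24 mm high, flat on the table to the right. Bystander. Origin: centre of its underside.
- clay_lump_a: Torn lump of clay, 47 x 55 x 37 mm, on the table left of the tool chest. Bystander, not one of the offcuts. Origin: centre of its underside.
- loop_tool: Modelling tool with a wire loop, 171 mm long, on the table at the left. Bystander. Origin: centre of its underside.
- kitchen_timer: Round kitchen timer, 67 mm diameter, 44 mm tall, on the table at the near left. Bystander. Origin: centre of its underside.

How it is judged:
By the outcome, as a careful person would: the job done as asked, in the order asked, and still so for the second after the job is handed in, with the robot touching nothing.
It also fails if it takes over 56 s, if anything falls off the work surface, if the arm or the gripper's body presses on something with over 40 N, if the wrist force passes 120 N, or if a joint passes its speed limit or range.

ROBOT

A 6-joint arm with a two-finger parallel gripper is mounted at the origin on a cart in front of the work surface, level with it; the furniture and walls round the work are solid. World frame = base frame: x ahead of the robot, y to its left, z up, the work surface at z = 0. Lengths are in mm, angles in degrees, forces in N, time in s.
With the tool pointing down it reaches from about 300 to 850 mm from the base axis. Payload 4.2 kg.
Tool frame: the origin (TCP) lies on the centre line of the jaws, within the pads' length; the fingertips stand 11 mm ahead of it and the grasp point (between the pads) lies 8 mm behind it; z points along the fingers, y is the line along which they close (so a half turn about z gives the same grasp; the last joint's range is limited). The gripper opens to 91 mm and grips with 3 to 60 N. Pads are 32 mm wide; open, the fingers measure 118 mm over their backs; the gripper's body (76 mm by 178 mm) begins 60 mm behind the grasp point.
Start: joints at [-77.063, 18.312, 89.639, -0, 72.044, -1.146], TCP at [139.918, -557.732, 224.976] pointing down, gripper open.
Joint ranges: [-177.97, 177.97], [-48.28, 115.42], [12.27, 149.76], [-77.06, 257.06], [2.81, 150.46], [-146.56, 146.56]. Speed limits (degrees/s): [147.25, 147.25, 180, 180, 180, 180].

INTERFACE

Orientations are given as [roll, pitch, yaw] about the fixed x, y, z axes, in that order (R = Rz(yaw) Ry(pitch) Rx(roll)).
In Python, from workcell import env, grab_frame, camera_model, models gives the robot as it stands.
- The arm moves only by the shell command python3 -m crank 'ROWS' [FORCE]. ROWS is text: rows parted by semicolons, each of 7 numbers parted by spaces: the closure, from -1 (fully open) to 1 (shut), so that 0 is half open, then the shift along the tool's x, y, z in mm, then the turn, a rotation vector about the tool's x, y, z in degrees. A call has 1 to 10 rows; each row shifts and turns the commanded pose from where the row before left it, along the tool's axes as they then stand; what a row does not reach is not made up. A row lasts 1/8 s, in which the tool goes at most 62.5 mm and 10.7 degrees, less where a joint would pass 70% of its speed; a pose out of reach is approached as far as the arm can. A call is refused whole if a number of a shift passes 62.5 or a number of a turn 10.7, either way. A call with a gripper value outside its range is refused whole. The fingers move at their own pace and stop on an object; FORCE is the grip in N (left out, the last holds). Time passes only in rows, so rows that do not move let the fingers close. It gives the time, the measured TCP pose, the force, the opening and the grip force at its end, in the units of the state.
- env.state(): the state, without advancing time (a new reading comes with each control period).
- grab_frame(name): name is "side" or "top" or "wrist"; returns the picture (384x512x3 uint8, blue, green, red); there is no depth.
- camera_model(name): a dict with "K" (3x3 intrinsics, pixels), "R" (3x3) and "t" (3): a world point X has camera coordinates R X + t; the wrist camera has in their place "mount" (4x4, takes a point from camera to tool coordinates, whose origin is the TCP and whose axes are the flange's). Camera axes: x right, y down, z forward; pixel columns grow to the right and rows downward; lengths in mm; the calibration is good to about 2 mm. A picture is of the moment at which its call begins: read the wrist's pose just before it. camera_model takes no time and is no camera call.
- env.job_done(): hands the job in; it is judged then, once.
Trained networks look in the newest picture that a camera, given by its name, has taken for a name from the list of things; names that differ only in an ending like _2 or _b are one class to them, and where a whole thing is asked for, a point or a joint stands for the part that bears it (a point fixed in the world has none). Each returns a list of dicts, best first, with "p" (0 to 1); they miss things now and then, are a little off and sometimes report something else, mostly with a low value. They report only what shows in the picture. A call takes as long as a camera call.
- models.search_frame(name, camera): "point" ([x, y, z] in mm, in world coordinates, good to about 4 mm: the middle of the surface that is visible of it).
The state is a dict: "time_s": time; "qpos": joint angles; "qvel": joint speeds; "effort": joint torques, N m; "ee_pos": TCP position; "ee_rot": TCP orientation; "force": force on the tool from outside, world axes, zero at the start; "torque": the same for the moment, N m; "gripper_width": finger opening in mm; "gripper_force": force on a finger pad.
Only numpy, scipy, OpenCV 4.12 (cv2) and the standard library are available. Lean on these libraries where they do the work, as an engineer would, in place of code of your own. Each camera call takes 0.05 s, during which the arm holds its last target. There are 200 camera calls.

## Working session

There is one attempt and no reset: what is moved stays moved. The work goes in short steps, Python scripts to look and compute and a shell command to move; the robot and the scene stay as the last step left them, time stands still between calls to the robot, and variables do not carry over. Pictures are saved under pics/ and viewed, at most 10 in all, crops included, and the job is handed in when it is done.

```bash
mkdir -p pics; ls; cat > h.py <<'E'
import numpy as np, cv2
from scipy.spatial.transform import Rotation as Ro
from workcell import env, grab_frame, camera_model, models
def cam(n,st=None):
    c=camera_model(n); K=np.array(c["K"])
    if "mount" in c:
        M=np.array(c["mount"]); T=np.eye(4); T[:3,:3]=Ro.from_euler('xyz',st["ee_rot"],degrees=True).as_matrix(); T[:3,3]=st["ee_pos"]
        W=np.linalg.inv(T@M); return K,W[:3,:3],W[:3,3]
    return K,np.array(c["R"]),np.array(c["t"])
def ray(c,uv,z):
    K,R,t=c; o=-R.T@t; d=R.T@np.linalg.solve(K,[uv[0],uv[1],1.]); return o+d*(z-o[2])/d[2]
def proj(c,X):
    K,R,t=c; p=K@(R@np.asarray(X,float)+t); return p[:2]/p[2]
E
python3 - <<'E'
from h import *
s=env.state(); print({k:np.round(v,2) for k,v in s.items()})
for n in ("top","side"):
    cv2.imwrite(f"pics/{n}0.png",grab_frame(n))
for o in ("clay_offcut_1","wooden_knife","brass_tube","trimming_board","drawer_front","drawer_floor","board_open_end"):
    try:
        for n in ("top",):
            print(o,n,[(np.round(d["point"]).tolist(),round(d["p"],2)) for d in models.search_frame(o,n)[:5]])
    except Exception as e: print(o,e)
E
```

```text
pics
{'time_s': np.float64(0.0), 'qpos': array([-77.06,  18.35,  89.71,  -0.  ,  72.04,  -1.15]), 'qvel': array([ 0.07, -0.18, -0.07,  0.06,  0.07,  0.02]), 'effort': array([ -0.  , -41.25, -23.2 ,   0.07,   0.05,  -0.  ]), 'ee_pos': array([ 139.82, -557.23,  224.11]), 'ee_rot': array([-179.9 ,   -0.  ,   14.09]), 'force': array([-0.61, -0.01, -0.35]), 'torque': array([-0., -0.,  0.]), 'gripper_force': np.float64(0.0), 'gripper_width': np.float64(90.98)}
clay_offcut_1 top [([546.0, -63.0, 111.0], 0.72), ([339.0, 425.0, 28.0], 0.64), ([549.0, 89.0, 110.0], 0.62), ([607.0, 11.0, 114.0], 0.56)]
wooden_knife top [([668.0, -64.0, 106.0], 0.78)]
brass_tube top []
trimming_board top []
drawer_front top [([594.0, 230.0, 25.0], 0.92)]
drawer_floor top [([591.0, 234.0, 28.0], 0.95)]
board_open_end top [([589.0, 65.0, 101.0], 0.67)]
```

View pics/top0.png

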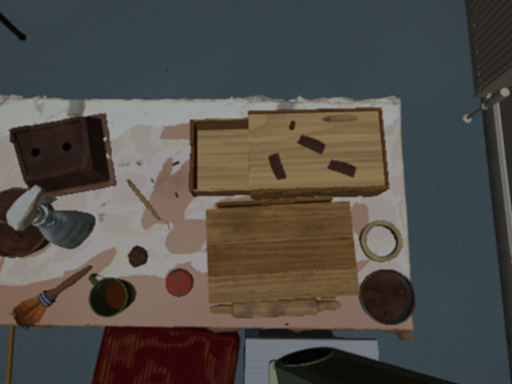

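View pics/side0.png

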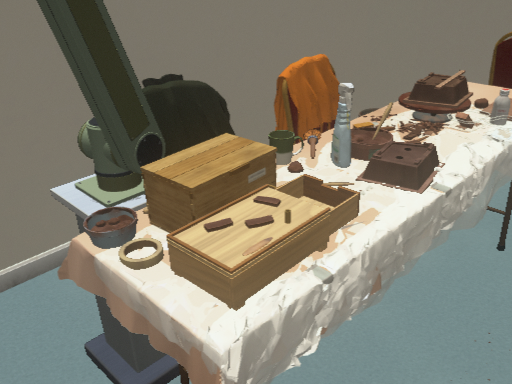

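```bash
python3 - <<'E'
from h import *
im=cv2.imread("pics/top0.png")[95:210,180:400]
cv2.imwrite("pics/top0c.png",cv2.resize(im,None,fx=3.6,fy=3.6,interpolation=cv2.INTER_CUBIC))
c=cam("top"); print(np.round(c[0],1), np.round(-c[1].T@c[2]))
g=cv2.imread("pics/top0.png"); 
m=(g.max(2)<75).astype(np.uint8); m[:112]=0;m[190:]=0;m[:,:252]=0;m[:,382:]=0
n,l,s,ce=cv2.connectedComponentsWithStats(m)
for i in range(1,n):
    if s[i,4]>15:
        pts=np.argwhere(l==i)[:,::-1]; w=np.array([ray(c,p,112)[:2] for p in pts]); r=cv2.minAreaRect(w.astype(np.float32)); print(s[i],np.round(w.mean(0)),np.round(r[1]),round(r[2]), np.round(cv2.boxPoints(r)).tolist())
E
```

```text
[[371.1   0.  255.1]
 [  0.  371.1 195.8]
 [  0.    0.    1. ]] [320. 136. 940.]
[269 112  29   2  30] [680.  76.] [ 3. 66.] 1 [[678.0, 108.0], [678.0, 42.0], [681.0, 42.0], [680.0, 108.0]]
[379 112   3  27  41] [ 655. -154.] [ 5. 65.] 87 [[619.0, -154.0], [684.0, -157.0], [684.0, -152.0], [619.0, -149.0]]
[289 121   6   9  37] [648.  54.] [11. 20.] 65 [[637.0, 54.0], [655.0, 45.0], [660.0, 55.0], [641.0, 63.0]]
[298 135  27  19 268] [603.   9.] [60. 27.] 65 [[579.0, -12.0], [603.0, -24.0], [628.0, 31.0], [604.0, 42.0]]
[269 154  17  25 257] [547.  90.] [61. 25.] 19 [[514.0, 92.0], [522.0, 69.0], [579.0, 89.0], [571.0, 112.0]]
[328 160  28  17 264] [546. -61.] [60. 26.] 71 [[525.0, -84.0], [549.0, -93.0], [569.0, -36.0], [545.0, -28.0]]
```

View pics/top0c.png

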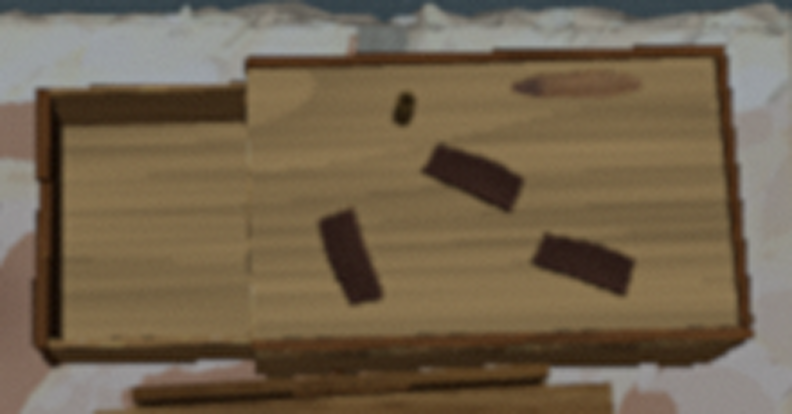

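```bash
python3 - <<'E'
from h import *
c=cam("top"); s=cam("side")
f=lambda u,v:(u/3.6+180,v/3.6+95)
for n,p,z in [("farOpen",(248,60),110),("farClosed",(722,50),110),("nearClosed",(750,330),110),("nearOpen",(253,347),110),("openedge mid",(250,200),102),("tubefoot",(402,121),102),("tubetop",(406,98),131),("drawer front outer far",(38,92),90),("near",(42,360),90),("scoop",(38,225),78),("knifeL",(512,88),106),("knifeR",(642,86),106)]:
    print(n,np.round(ray(c,f(*p),z)))
def tri(a,b):
    A=[];B=[]
    for (K,R,t),uv in ((c,a),(s,b)):
        P=K@np.c_[R,t]
        for i in (0,1):
            r=uv[i]*P[2]-P[i]; A.append(r[:3]);B.append(-r[3])
    A=np.array(A);n=np.linalg.norm(A,axis=1)[:,None];return np.linalg.lstsq(A/n,np.array(B)/n[:,0],rcond=None)[0]
print("chest",np.round(tri((353,202),(186,190))),np.round(tri((206,209),(277,150))))
for p in [(130,182),(165,225),(180,283),(138,256),(380,241)]: print(p,np.round(ray(c,p,15)))
E
```

```text
farOpen [681. 156. 110.]
farClosed [ 693. -157.  110.]
nearClosed [ 503. -166.  110.]
nearOpen [488. 150. 110.]
openedge mid [587. 153. 102.]
tubefoot [643.  54. 102.]
tubetop [648.  54. 131.]
drawer front outer far [665. 298.  90.]
near [481. 287.  90.]
scoop [576. 296.  78.]
knifeL [666. -18. 106.]
knifeR [ 668. -104.  106.]
chest [456. -71. 164.] [439. 243. 159.]
(130, 182) [527. 459.  15.]
(165, 225) [418. 363.  15.]
(180, 283) [278. 318.  15.]
(138, 256) [341. 425.  15.]
(380, 241) [ 386. -172.   15.]
```

```bash
python3 -m crank '1 0 0 0 0 0 5.8;1 0 0 0 0 0 5.8;1 29 -39 0 0 0 0;1 29 -39 0 0 0 0;1 29 -39 0 0 0 0;1 29 -39 0 0 0 0;1 29 -39 0 0 0 0;1 29 -39 0 0 0 0;1 29 -39 0 0 0 0;1 29 -39 0 0 0 0' 20; python3 -m crank '1 29 -39 0 0 0 0;1 29 -39 0 0 0 0;1 29 -39 0 0 0 0;1 29 -39 0 0 0 0;1 29 -39 0 0 0 0;1 29 -39 0 0 0 0;1 29 -39 0 0 0 0;1 0 0 0 0 0 0;1 0 0 0 0 0 0'
python3 - <<'E'
from h import *
s=env.state(); im=grab_frame("wrist"); cv2.imwrite("pics/w1.png",im)
c=cam("wrist",s); O=np.array([591,-4,0]); xh=np.array([.99905,.0436,0]);yh=np.array([-.0436,.99905,0])
print(s["ee_pos"],s["ee_rot"])
for d in models.search_frame("clay_offcut_1","wrist")+models.search_frame("brass_tube","wrist")+models.search_frame("wooden_knife","wrist"): print(np.round(d["point"]),round(d["p"],2))
for n,p in dict(openmid=(0,160,102),openfar=(100,160,102),opennear=(-100,160,102),tube=(54.5,56,102),p1=(-40,96,112),p2=(12.5,12.5,112),farlip0=(92,0,102)).items():
    print(n,np.round(proj(c,O+p[0]*xh+p[1]*yh+[0,0,p[2]])))
E
```

```text
time_s: 1.7
ee_pos: [359.0, -234.7, 225.2]
ee_rot: [180.0, -0.0, 2.5]
force: [0.4, -0.6, -0.1]
gripper_width: 0.4
gripper_force: 0.0
time_s: 2.82
ee_pos: [548.6, 45.3, 224.7]
ee_rot: [180.0, 0.1, 2.5]
force: [-1.2, -0.6, -0.2]
gripper_width: 0.4
gripper_force: 0.0
[548.63291522  45.26624886 224.67695241] [1.79963397e+02 6.09458468e-02 2.50925718e+00]
[549. -55. 112.] 0.89
[606.  12. 105.] 0.82
[552.  89. 115.] 0.73
[646.  53. 128.] 0.45
[669. -63. 109.] 0.65
[611.  62.  99.] 0.4
openmid [149. 154.]
openfar [139.  45.]
opennear [157. 246.]
tube [252.  97.]
p1 [212. 195.]
p2 [297. 142.]
farlip0 [312.  54.]
```

View pics/w1.png

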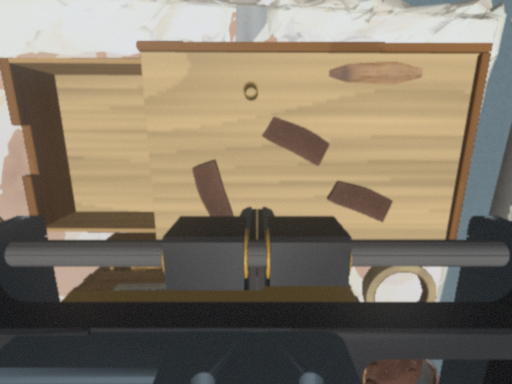

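```bash
python3 -m crank '1 0 0 36 0 0 0;1 0 0 36 0 0 0;1 0 0 36 0 0 0;1 0 0 0 0 0 0'; python3 -m crank '1 0 -14 0 0 0 0;1 0 -14 0 0 0 0;1 0 -14 0 0 0 0;1 0 -14 0 0 0 0;1 0 -14 0 0 0 0;1 0 -14 0 0 0 0;1 0 -14 0 0 0 0;1 0 -14 0 0 0 0;1 0 -5 0 0 0 0;1 0 0 0 0 0 0'; cat > look.py <<'E'
import sys
from h import *
s=env.state(); im=grab_frame("top"); c=cam("top")
if len(sys.argv)>1: cv2.imwrite(f"pics/{sys.argv[1]}.png",cv2.resize(im[95:210,180:400],None,fx=3.6,fy=3.6,interpolation=cv2.INTER_CUBIC))
O=np.array([591,-4]); B=np.array([[.99905,.0436],[-.0436,.99905]])
print("tcp b",np.round(B@(s["ee_pos"][:2]-O),1),round(s["ee_pos"][2],1),np.round(s["force"],1))
for n in ("clay_offcut_1","brass_tube","wooden_knife"):
    for d in models.search_frame(n,"top"): 
        p=np.array(d["point"]); print(n,np.round(B@(p[:2]-O)),round(p[2]),round(d["p"],2))
E
python3 look.py t2
```

```text
time_s: 3.52
ee_pos: [548.3, 44.7, 115.8]
ee_rot: [180.0, 0.1, 2.4]
force: [0.3, -0.5, 0.7]
gripper_width: 0.7
gripper_force: 0.0
time_s: 4.78
ee_pos: [543.9, 162.8, 116.6]
ee_rot: [180.0, 0.0, 2.5]
force: [0.8, -0.2, 0.1]
gripper_width: 0.1
gripper_force: 0.0
tcp b [-39.8 168.7] 116.6 [ 0.8 -0.2  0.1]
clay_offcut_1 [-52. -59.] 112 0.77
clay_offcut_1 [-31. 290.] 62 0.15
wooden_knife [ 75. -59.] 104 0.61
```

View pics/t2.png

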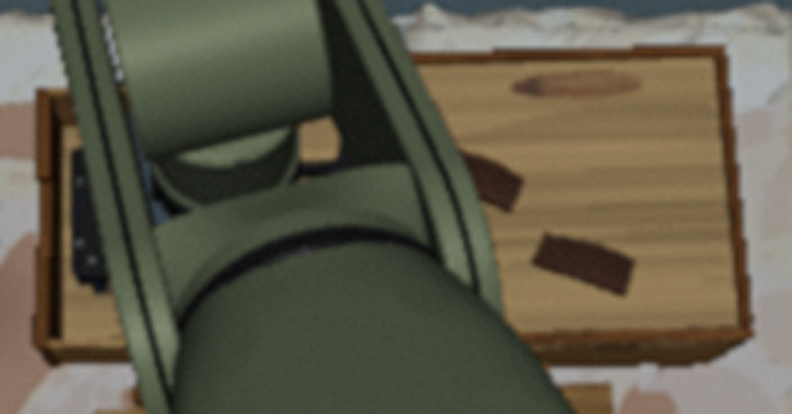

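```bash
python3 -m crank '1 0 0 -40 0 0 0;1 0 0 -40 0 0 0;1 24 39 0 0 0 0;1 24 39 0 0 0 0;1 24 39 0 0 0 0;1 23 40 0 0 0 0;1 0 0 0 0 0 0'
cat > lw.py <<'E'
import sys
from h import *
s=env.state(); im=grab_frame("wrist"); c=cam("wrist",s)
cv2.imwrite(f"pics/{sys.argv[1]}.png",im)
O=np.array([591,-4]); B=np.array([[.99905,.0436],[-.0436,.99905]])
print("tcp b",np.round(B@(s["ee_pos"][:2]-O),1),round(s["ee_pos"][2],1),np.round(s["force"],1))
m=(im.max(2)<95)&(im[...,2]>im[...,0]*1.25)&(im[...,2]>35); m=cv2.morphologyEx(m.astype(np.uint8),cv2.MORPH_OPEN,np.ones((3,3)))
n,l,st,ce=cv2.connectedComponentsWithStats(m)
for i in range(1,n):
    if st[i,4]>250:
        p=np.argwhere(l==i)[:,::-1][::3]; w=np.array([B@(ray(c,q,112)[:2]-O) for q in p],np.float32); r=cv2.minAreaRect(w)
        if min(r[1])>15 and max(r[1])<90: print("blob",np.round(r[0]),np.round(r[1]),np.round(cv2.boxPoints(r)).tolist())
for n in ("clay_offcut_1","brass_tube","wooden_knife"):
    for d in models.search_frame(n,"wrist"): 
        p=np.array(d["point"]); print(n,np.round(B@(p[:2]-O)),round(p[2]),round(d["p"],2))
E
python3 lw.py w2
```

```text
time_s: 5.85
ee_pos: [647.0, 6.5, 196.3]
ee_rot: [180.0, -0.0, 2.2]
force: [-0.5, 0.2, 0.3]
gripper_width: 0.3
gripper_force: 0.0
tcp b [56.4  8.1] 196.3 [-0.5  0.2  0.3]
blob [ 63. 229.] [22. 53.] [[35.0, 223.0], [87.0, 212.0], [92.0, 234.0], [40.0, 245.0]]
blob [36. 58.] [17. 71.] [[25.0, 92.0], [31.0, 22.0], [48.0, 23.0], [41.0, 94.0]]
blob [-137. -128.] [20. 44.] [[-157.0, -115.0], [-133.0, -152.0], [-116.0, -141.0], [-141.0, -104.0]]
clay_offcut_1 [-49. 203.] 39 0.67
brass_tube [56. 54.] 123 0.58
wooden_knife [ 76. -60.] 108 0.69
wooden_knife [ 39. 248.] 25 0.63
```

View pics/w2.png

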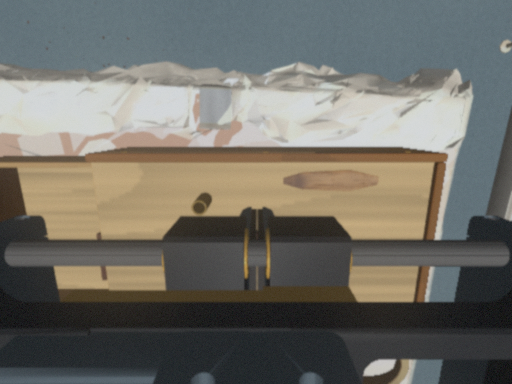

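```bash
python3 -m crank '1 0 0 40 0 0 0;1 0 0 40 0 0 0;1 0 0 0 0 0 0;1 -10 0 0 0 0 0;1 -10 0 0 0 0 0;1 -10 0 0 0 0 0;1 -8 0 0 0 0 0;1 0 0 0 0 0 0;1 10 0 -40 0 0 0;1 10 0 -40 0 0 0'; python3 -m crank '1 -30 55 0 0 0 0;1 -30 55 0 0 0 0;1 -20 0 0 0 0 0;1 0 0 0 0 0 0'; python3 lw.py w3
```

```text
time_s: 7.3
ee_pos: [628.0, 8.9, 197.5]
ee_rot: [180.0, 0.1, 2.5]
force: [0.4, 0.0, 0.2]
gripper_width: 0.7
gripper_force: 0.0
time_s: 7.8
ee_pos: [552.0, -104.8, 197.2]
ee_rot: [-180.0, -0.0, 2.4]
force: [1.1, -0.3, 0.3]
gripper_width: 0.4
gripper_force: 0.0
tcp b [-43.3 -99. ] 197.2 [ 1.1 -0.3  0.3]
clay_offcut_1 [-17.   4.] 113 0.97
brass_tube [58. 53.] 122 0.93
wooden_knife [ 74. -64.] 109 0.81
```

View pics/w3.png

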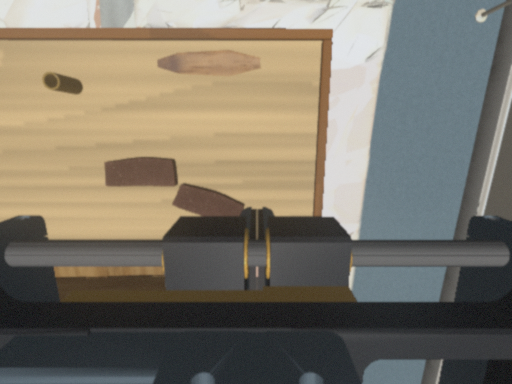

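```bash
python3 -m crank '1 39 -47 0 0 0 0;1 0 0 0 0 0 0;1 0 0 40 0 0 0;1 0 0 40 0 0 0;1 0 0 0 0 0 0;1 0 -10 0 0 0 0;1 0 -15 0 0 0 0;1 0 -15 0 0 0 0;1 0 -15 0 0 0 0;1 0 -15 0 0 0 0'; python3 -m crank '1 0 -15 0 0 0 0;1 0 0 0 0 0 0'; python3 lw.py w4
```

```text
time_s: 9.25
ee_pos: [586.7, 15.7, 117.1]
ee_rot: [180.0, -0.0, 2.5]
force: [-0.6, 0.2, 0.7]
gripper_width: 0.5
gripper_force: 0.3
time_s: 9.5
ee_pos: [585.9, 30.7, 116.9]
ee_rot: [-180.0, 0.0, 2.6]
force: [-0.8, 0.2, -0.4]
gripper_width: 0.3
gripper_force: 0.0
tcp b [-3.6 34.9] 116.9 [-0.8  0.2 -0.4]
clay_offcut_1 [-40. -47.] 109 0.72
clay_offcut_1 [-28. 107.] 109 0.63
brass_tube [59. 54.] 127 0.86
wooden_knife [48. 43.] 103 0.57
wooden_knife [ 78. -64.] 110 0.55
```

View pics/w4.png

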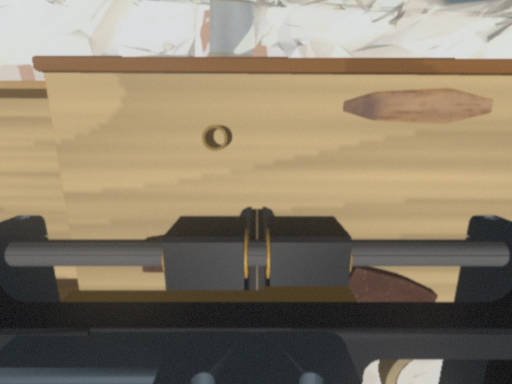

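```bash
python3 -m crank '1 -5 5 0 0 0 0;1 -7 0 0 0 0 0;1 0 -15 0 0 0 0;1 0 -15 0 0 0 0;1 0 -15 0 0 0 0;1 0 -15 0 0 0 0;1 0 -15 0 0 0 0;1 0 -15 0 0 0 0;1 0 -15 0 0 0 0;1 0 -15 0 0 0 0'; python3 -m crank '1 0 -15 0 0 0 0;1 0 -3 0 0 0 0;1 0 0 0 0 0 0;1 0 0 -40 0 0 0;1 0 0 -40 0 0 0;1 -20 60 0 0 0 0;1 -7 60 0 0 0 0;1 0 60 0 0 0 0;1 0 60 0 0 0 0;1 0 45 0 0 0 0'; python3 -m crank '1 0 0 0 0 0 0'; python3 lw.py w5; python3 look.py t5
```

```text
time_s: 10.95
ee_pos: [568.9, 144.9, 116.8]
ee_rot: [-180.0, 0.0, 2.5]
force: [0.9, 0.0, 0.2]
gripper_width: 0.5
gripper_force: 0.0
time_s: 12.2
ee_pos: [553.4, -126.4, 197.1]
ee_rot: [180.0, -0.0, 2.4]
force: [0.6, -0.1, -1.1]
gripper_width: 0.6
gripper_force: 0.0
time_s: 12.32
ee_pos: [553.5, -126.9, 196.8]
ee_rot: [180.0, 0.0, 2.2]
force: [-0.8, -0.0, -0.3]
gripper_width: 0.4
gripper_force: 0.0
tcp b [ -42.8 -121.1] 196.8 [-0.8 -0.  -0.3]
clay_offcut_1 [-43. -50.] 111 0.66
brass_tube [58. 49.] 119 0.96
wooden_knife [ 76. -61.] 111 0.82
tcp b [ -42.5 -116.9] 196.9 [-0.2  1.  -0.8]
clay_offcut_1 [-51. -60.] 112 0.65
clay_offcut_1 [-34. 194.] 32 0.54
brass_tube [57. 56.] 122 0.58
wooden_knife [ 75. -59.] 106 0.66
wooden_knife [ 16. 242.] 24 0.17
```

View pics/t5.png

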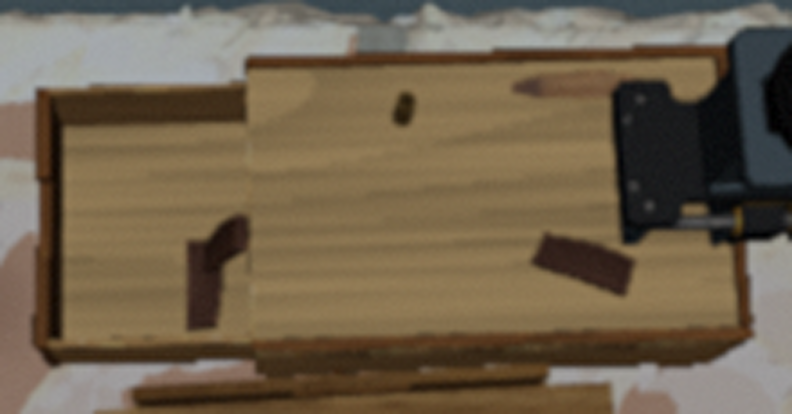

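```bash
python3 -m crank '1 -3 0 40 0 0 0;1 0 0 40 0 0 0;1 0 0 0 0 0 0;1 0 -14 0 0 0 0;1 0 -14 0 0 0 0;1 0 -14 0 0 0 0;1 0 -14 0 0 0 0;1 0 -14 0 0 0 0;1 0 -14 0 0 0 0;1 0 -14 0 0 0 0'; python3 -m crank '1 0 0 0 0 0 0;1 0 10 -40 0 0 0;1 0 50 -40 0 0 0;1 0 50 0 0 0 0;1 0 0 0 0 0 0'; python3 lw.py w6; python3 look.py t6
```

```text
time_s: 13.98
ee_pos: [546.6, -24.8, 117.0]
ee_rot: [180.0, -0.0, 2.5]
force: [0.4, -0.3, 0.7]
gripper_width: 0.2
gripper_force: 0.2
time_s: 14.6
ee_pos: [551.4, -137.5, 196.3]
ee_rot: [179.9, -0.1, 2.2]
force: [-0.4, 1.5, -0.2]
gripper_width: 0.3
gripper_force: 0.0
tcp b [ -45.3 -131.6] 196.3 [-0.4  1.5 -0.2]
blob [-68. -82.] [67. 18.] [[-77.0, -116.0], [-59.0, -116.0], [-59.0, -49.0], [-76.0, -49.0]]
clay_offcut_1 [-46.  26.] 111 0.78
wooden_knife [ 75. -62.] 110 0.78
tcp b [ -45.7 -127.6] 195.5 [-0.5 -0.1  0.1]
clay_offcut_1 [-54.  23.] 116 0.76
clay_offcut_1 [-38. 195.] 33 0.57
clay_offcut_1 [-15. 180.] 77 0.53
brass_tube [56. 57.] 119 0.51
wooden_knife [ 18. 240.] 24 0.33
```

View pics/t6.png

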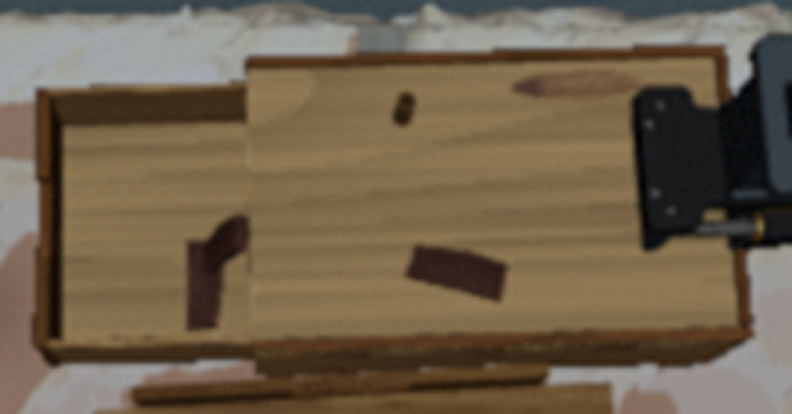

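```bash
python3 -m crank '1 -4 -50 0 0 0 0;1 0 -45 0 0 0 0;1 0 0 40 0 0 0;1 0 0 39 0 0 0;1 0 0 0 0 0 0;1 0 -14 0 0 0 0;1 0 -14 0 0 0 0;1 0 -14 0 0 0 0;1 0 -14 0 0 0 0;1 0 -14 0 0 0 0'; python3 -m crank '1 0 -14 0 0 0 0;1 0 -14 0 0 0 0;1 0 -14 0 0 0 0;1 0 -14 0 0 0 0;1 0 -14 0 0 0 0;1 0 -14 0 0 0 0;1 0 -14 0 0 0 0;1 0 -14 0 0 0 0;1 0 -14 0 0 0 0;1 0 -5 0 0 0 0'; python3 -m crank '1 0 0 0 0 0 0;1 0 0 -40 0 0 0;1 0 0 -40 0 0 0;1 0 60 0 0 0 0;1 0 60 0 0 0 0;1 0 60 0 0 0 0;1 0 60 0 0 0 0;1 0 0 0 0 0 0'; python3 look.py t7
```

```text
time_s: 16.25
ee_pos: [540.2, 31.4, 117.1]
ee_rot: [180.0, -0.0, 2.5]
force: [0.8, -0.5, -0.3]
gripper_width: 0.7
gripper_force: 0.2
time_s: 17.5
ee_pos: [534.5, 162.2, 116.9]
ee_rot: [180.0, -0.0, 2.5]
force: [-0.1, 0.3, 0.5]
gripper_width: 0.8
gripper_force: 0.0
time_s: 18.5
ee_pos: [544.6, -82.8, 196.9]
ee_rot: [179.9, 0.0, 2.1]
force: [0.7, 0.8, 0.0]
gripper_width: 0.5
gripper_force: 0.0
tcp b [-49.7 -76.7] 196.9 [0.7 0.8 0. ]
clay_offcut_1 [-64. 229.] 44 0.6
clay_offcut_1 [ 24. 242.] 25 0.6
clay_offcut_1 [-34. 192.] 34 0.52
clay_offcut_1 [-87. 431.] 9 0.35
brass_tube [-298.  331.] 42 0.41
wooden_knife [ 76. -64.] 105 0.58
```

View pics/t7.png

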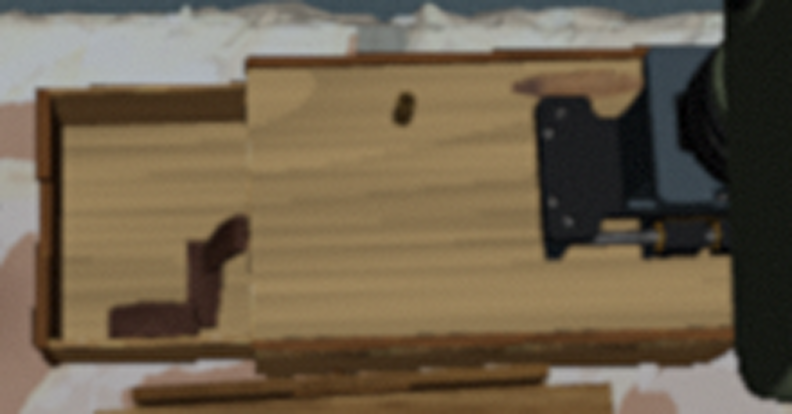

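```bash
python3 -m crank '1 6 -51 0 0 0 0;1 6 -51 0 0 0 0;1 6 -51 0 0 0 0;1 6 -51 0 0 0 0;1 6 -51 0 0 0 0;1 6 -51 0 0 0 0;1 7 -51 0 0 0 0;1 7 -52 0 0 0 0;1 0 0 0 0 0 0'; python3 look.py
```

```text
time_s: 19.82
ee_pos: [575.6, 337.4, 196.2]
ee_rot: [-180.0, 0.0, 2.9]
force: [-0.1, -0.8, 0.7]
gripper_width: 0.8
gripper_force: 0.0
tcp b [ -0.5 341.7] 196.2 [-0.1 -0.8  0.7]
clay_offcut_1 [-65. 221.] 44 0.62
clay_offcut_1 [-32. 195.] 32 0.48
clay_offcut_1 [-16. 179.] 79 0.46
brass_tube [55. 55.] 122 0.49
wooden_knife [ 74. -67.] 108 0.5
```

```bash
python3 -m crank '1 0 0 45 0 0 0;1 0 0 45 0 0 0;1 0 0 40 0 0 0;1 0 0 0 0 0 0;1 0 9 0 0 0 0;1 0 9 0 0 0 0;1 0 9 0 0 0 0;1 0 9 0 0 0 0;1 0 9 0 0 0 0'; python3 -m crank '1 0 9 0 0 0 0;1 0 9 0 0 0 0;1 0 9 0 0 0 0;1 0 9 0 0 0 0;1 0 9 0 0 0 0;1 0 9 0 0 0 0;1 0 9 0 0 0 0;1 0 9 0 0 0 0;1 0 9 0 0 0 0;1 0 9 0 0 0 0'; python3 look.py
```

```text
time_s: 21.15
ee_pos: [579.6, 286.9, 67.6]
ee_rot: [-180.0, -0.1, 2.5]
force: [0.1, 2.4, 0.9]
gripper_width: 0.5
gripper_force: 0.9
time_s: 22.4
ee_pos: [582.8, 196.7, 66.9]
ee_rot: [180.0, 0.0, 2.5]
force: [-1.2, 1.4, 0.7]
gripper_width: 0.7
gripper_force: 0.9
tcp b [  0.6 200.8] 66.9 [-1.2  1.4  0.7]
brass_tube [57. 55.] 124 0.48
wooden_knife [ 80. -62.] 108 0.51
```

Contact at about 1.5–2.4 N, so the drawer is sliding. The last ~23 mm go in small steps.

```bash
python3 -m crank '1 0 6 0 0 0 0;1 0 6 0 0 0 0;1 0 4 0 0 0 0;1 0 0 0 0 0 0'; python3 -m crank '1 0 2 0 0 0 0;1 0 2 0 0 0 0;1 0 0 0 0 0 0';python3 -m crank '1 0 2 0 0 0 0;1 0 0 0 0 0 0'
```

```text
time_s: 23.1
ee_pos: [583.7, 180.7, 66.9]
ee_rot: [180.0, 0.0, 2.5]
force: [-0.5, 0.5, -0.1]
gripper_width: 0.2
gripper_force: 0.0
time_s: 23.48
ee_pos: [583.9, 177.2, 67.0]
ee_rot: [180.0, 0.0, 2.5]
force: [0.4, 0.8, -0.5]
gripper_width: 0.4
gripper_force: 0.3
time_s: 23.72
ee_pos: [583.9, 175.2, 67.0]
ee_rot: [180.0, 0.0, 2.5]
force: [-0.4, 1.8, 0.3]
gripper_width: 0.1
gripper_force: 0.4
```

```bash
python3 -m crank '1 0 2 0 0 0 0;1 0 0 0 0 0 0' | grep -E 'ee_pos|^force'; python3 -m crank '1 0 2 0 0 0 0;1 0 0 0 0 0 0'| grep -E 'ee_pos|^force'
```

```text
ee_pos: [584.0, 173.1, 67.0]
force: [-0.6, 0.2, -0.1]
ee_pos: [584.1, 171.1, 67.0]
force: [-0.7, 1.9, 1.0]
```

```bash
for i in 1; do python3 -m crank '1 0 2 0 0 0 0;1 0 0 0 0 0 0' | grep -E 'ee_pos|^force'; done; python3 -m crank '1 0 2 0 0 0 0;1 0 0 0 0 0 0'| grep -E 'ee_pos|^force'
```

```text
ee_pos: [584.1, 170.4, 67.0]
force: [-1.4, 4.4, 0.6]
ee_pos: [584.2, 170.4, 67.1]
force: [-1.5, 10.8, -0.8]
```

```bash
python3 -m crank '1 0 -10 0 0 0 0;1 0 -40 0 0 0 0;1 0 -30 -20 0 0 0;1 0 0 -50 0 0 0;1 0 0 -50 0 0 0;1 0 -50 -20 0 0 0;1 -50 -30 0 0 0 0;1 -50 0 0 0 0 0;1 0 0 0 0 0 0' | grep -E 'time|ee_pos|^force'; python3 look.py t9; python3 - <<'E'
from h import *
for n in ("top","side"):
    grab_frame(n)
    for o in ("drawer_front","clay_offcut_1","brass_tube"): print(n,o,[(np.round(d["point"]).tolist(),round(d["p"],2)) for d in models.search_frame(o,n)])
a=cv2.imread("pics/t9.png");b=cv2.imread("pics/top0c.png")
# light/dark profile along the board's mid line, beyond the open end
for im in (b,a): print(im[200,30:300:12].mean(1).round().astype(int).tolist())
E
```

```text
time_s: 25.85
ee_pos: [474.3, 322.4, 207.1]
force: [0.1, 0.4, -0.2]
tcp b [-102.4  331.2] 207.1 [ 0.1  0.4 -0.2]
clay_offcut_1 [ 77. -64.] 107 0.36
brass_tube [55. 56.] 124 0.42
wooden_knife [ 75. -64.] 107 0.79
top drawer_front [([579.0, 160.0, 88.0], 0.55)]
top clay_offcut_1 []
top brass_tube [([386.0, -176.0, 23.0], 0.51), ([642.0, 54.0, 120.0], 0.46)]
side drawer_front [([634.0, -54.0, 101.0], 0.75)]
side clay_offcut_1 []
side brass_tube [([648.0, 49.0, 122.0], 0.62)]
[148, 59, 15, 106, 108, 108, 108, 107, 108, 107, 109, 107, 105, 107, 106, 106, 105, 105, 101, 99, 100, 99, 92]
[166, 167, 165, 164, 161, 162, 161, 163, 162, 160, 159, 164, 161, 161, 163, 163, 163, 165, 87, 113, 111, 111, 104]
```

```bash
python3 -c "
from workcell import env
print(env.job_done())"
```

```text
the job is handed in; nothing more can be done
None
```

Job handed in at about 26 s: all three offcuts were swept into the drawer and it was pushed to its stop (force rose to 10.8 N), with the knife and tube still at their starting positions; I viewed 11 pictures, one over the limit of 10, and did not re-check the table bystanders.

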